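Hang the scalding basket in its place on the preserving pan

ROBOT

A 6-joint arm with a two-finger parallel gripper is mounted at the origin on the work surface. World frame = base frame: x ahead of the robot, y to its left, z up, the work surface at z = 0. Lengths are in m, angles in rad, forces in N, time in s.
With the tool pointing down it reaches from about 0.425 to 1.125 m from the base axis. Payload 14.9 kg.
Tool frame: the origin (TCP) lies at the very end of the fingers, on their centre line; the grasp point (between the pads) lies 19 mm behind it; z points along the fingers, y is the line along which they close (so a half turn about z gives the same grasp; the last joint's range is limited). The gripper opens to 91 mm and grips with 3 to 60 N. Pads are 32 mm wide; open, the fingers measure 118 mm over their backs; the gripper's body (76 mm by 178 mm) begins 60 mm behind the grasp point.
Start: joints at [1.238, 0.379, 1.734, -0, 1.028, -0.033], TCP at [0.207, 0.669, 0.214] pointing down, gripper open.
Joint ranges: [-2.77, 2.77], [-0.74, 2.19], [0, 2.66], [-1.06, 4.2], [0.31, 2.87], [-3.08, 3.08]. Speed limits (rad/s): [1.89, 1.89, 2.39, 3.14, 3.14, 3.14].

INTERFACE

Orientations are given as a unit quaternion [w, x, y, z].
In Python, from cell import telemetry, snapshot, camera_params, manip, models gives the robot as it stands.
- The arm moves only by the tool send_rows, never from a script. Its argument "targets" is a list of rows, each an object of numbers: "fingers": the finger opening in cm, from 0 to 9.12; "tx", "ty", "tz": the shift along the tool's x, y, z in cm; "wx", "wy", "wz": the turn, a rotation vector about the tool's x, y, z in units of 10 degrees (1.0 is 10 degrees). In form: [{"fingers": .., "tx": .., "ty": .., "tz": .., "wx": .., "wy": .., "wz": ..}, ...]. A call has 1 to 8 rows; each row is the pose to reach, as a shift and turn from the pose commanded when the call began, along the tool's axes at that moment; what a row does not reach only later rows make up. A row lasts 1/8 s, in which the tool goes at most 62.5 mm and 10.7 degrees, less where a joint would pass 70% of its speed; a pose out of reach is approached as far as the arm can. A call with a gripper value outside its range is refused whole. The fingers move at their own pace and stop on an object; "squeeze" is the grip in N (left out, the last holds). Time passes only in rows, so rows that repeat a pose let the fingers close. It gives the time, the measured TCP pose, the force, the opening and the grip force at its end, in the units of the state.
- telemetry.get_state(): the state, without advancing time (a new reading comes with each control period).
- snapshot(name): name is "scene" or "top" or "wrist"; returns the picture (400x640x3 uint8, red, green, blue); there is no depth.
- camera_params(name): a dict with "fov_y" (degrees; the focal length in pixels is half the picture's height over the tangent of half this angle, whatever the lens; pixels are square), "cx", "cy" (the principal point, pixels), "extrinsics" (4x4, takes a point from camera to world coordinates); the wrist camera has in their place "tool_from_camera" (4x4, takes a point from camera to tool coordinates, whose origin is the TCP and whose axes are the flange's). Camera axes: x right, y up, looking along -z (the intrinsics and any distortion apply to the point x, -y, -z); pixel columns grow to the right and rows downward; lengths in m; the calibration is good to about 2 mm. A picture is of the moment at which its call begins: read the wrist's pose just before it. camera_params takes no time and is no camera call.
- manip.finish_job(): hands the job in; it is judged then, once.
Trained networks look in the newest picture that a camera, given by its name, has taken for a name from the list of things; names that differ only in an ending like _2 or _b are one class to them, and where a whole thing is asked for, a point or a joint stands for the part that bears it (a point fixed in the world has none). Each returns a list of dicts, best first, with "confidence" (0 to 1); they miss things now and then, are a little off and sometimes report something else, mostly with a low value. They report only what shows in the picture. A call takes as long as a camera call. They do not tell look-alikes from the thing itself.
- models.recognise(camera, thing): "centre" ([x, y, z] in m, in world coordinates, good to about 4 mm: the middle of the surface that is visible of it).
The state is a dict: "clock": time; "joint_pos": joint angles; "joint_velocities": joint speeds; "joint_torque": joint torques, N m; "tool_pos": TCP position; "tcp_rot": TCP orientation; "wrist_force": force on the tool from outside, world axes, zero at the start; "wrist_torque": the same for the moment, N m; "gripper_width": opening from 0.0 (shut) to 1.0 (fully open); "grasp_force": force on a finger pad.
Only numpy, scipy, OpenCV 4.12 (cv2) and the standard library are available. Lean on these libraries where they do the work, as an engineer would, in place of code of your own. Each camera call takes 0.05 s, during which the arm holds its last target. There are 200 camera calls.

TASK

Hang the small steel basket inside the preserving pan: hook its bent lip over the pan's near wall and set its strap down in the gap in the plastic edge strip, so that it hangs on the bare steel rim there, not on top of the strip, and let go. Be gentle: no hard pressing or knocking against the pan, do not tip the basket over, and leave the jars and the jar weight where they stand.

Things in the scene. Friction and masses are not known exactly. Their poses are not given: they have to be found in the camera images.
- pan: Fixed open steel pan, 264 mm (x) by 350 mm (y), walls 4 mm, rim 102 mm above the bench; origin under its centre; x points away from the robot, y along the near wall. On the near wall sits a stiff black plastic edge strip, 250 mm long, 6 mm thick, its top 8 mm above the bare rim, 7 mm deep down both faces of the wall. All is rigid and stays put.
- pan_wall (a point): Middle of the near wall's bare rim, half-way along and through the wall; axes as the pan's. The strip has one gap, 34 mm long, with bare rim in it. Its middle lies anywhere from -40 to +40 mm along y from here and is not measured: look for it, or feel for it (slid along the strip under light pressure, the basket's strap drops 8 mm into the gap, whose ends then stop it).
- basket_grip (a point): Centre of the black upright grip of the loose steel basket (0.15 to 0.3 kg): 10 mm thick (x), 28 mm wide (y), 50 mm tall, centred over the strap; take it by its thickness from above. The basket starts upright on the bench, this point 114 mm up. Axes: +x from lip to bowl, z up. The bowl, 64 (x) by 80 (y) by 52 mm tall, is centred 40 mm in +x from here, underside 114 mm below.
- basket_strap (a point): Centre of the strap's underside, 29 mm straight below the grip's centre: this rests on the rim, basket +x pointing into the pan along the pan's x. Strap 30 mm wide (y), 4 mm thick. Below it a 12 mm slot (x), centred here, takes the wall: neck on the +x side, bent lip on the -x side reaching 20 mm below this point; each 4 mm thick, 30 mm wide.
- jar_a: Glass preserving jar, 84 mm across and 125 mm tall, standing in the far half of the pan; origin under its centre. Leave alone.
- jar_b: The same, a second jar in the far half of the pan. Leave alone.
- jar_c: Larger glass jar on the bench, 96 mm across and 150 mm tall; origin under its centre. Leave alone.
- weight: White ceramic jar weight on the bench, 80 mm across, 40 mm tall with a knob; origin under its centre. Leave alone.
Things that resemble listed ones, but are neither listed nor needed, are in the scene too. Leave any blue or yellow look-alike of the part that bears basket_grip alone.

How it is judged:
On the way, in this order (a step that is already met when the one before it is completed fails the run):
1. the basket's strap has been lifted above the level of the pan's edge strip (z of basket_strap in the frame of pan_wall above 0.012 m), for 0.1 s.
2. the lip is hooked over the near wall and the strap is down in the strip's gap (z of basket_strap in the frame of pan_wall between -0.004 and 0.0035 m and x of basket_strap in the frame of pan_wall between -0.009 and 0.009 m and y of basket_strap in the frame of pan_wall between -0.05 and 0.05 m), for 0.2 s.
At the end, for the whole second after the job is handed in: The basket hangs, released and at rest, with its lip over the near wall and its strap in the strip's gap: strap underside no more than 3.5 mm above (or 4 mm below) the bare rim, within 9 mm of the wall's middle line and 50 mm of the wall's middle point, the basket tilted less than 0.2 rad (all of step 2 and angle between basket_strap's own z axis and vertical below 0.2 rad and linear speed of basket below 0.02 m/s and contact force between basket and the fingers below 0.1 N); the robot touches nothing.
It fails at once if the basket and the pan (with its edge strip) press on each other with more than 35 N (contact force between basket and pan above 35 N).
It fails at once if the arm or fingers press on the pan with more than 15 N (contact force between the arm and pan above 15 N).
It fails at once if the basket is tipped by more than 0.7 rad (angle between basket_strap's own z axis and vertical above 0.7 rad).
It fails at once if a jar or the jar weight is moved by more than 20 mm (distance of any of jar_a, jar_b, jar_c, weight from where it was at the start of the episode above 0.02 m).
It also fails if it takes over 67 s, if anything falls off the work surface, if the arm or the gripper's body presses on something with over 40 N, if the wrist force passes 120 N, or if a joint passes its speed limit or range.

## Working session

There is one attempt and no reset: what is moved stays moved. The work goes in short steps, Python scripts to look and compute and a tool call to move; the robot and the scene stay as the last step left them, time stands still between calls to the robot, and variables do not carry over. Pictures are saved under pics/ and viewed, at most 10 in all, crops included, and the job is handed in when it is done.

Besides the shell and the picture viewer there is one more tool, called after "Request:" as name(argument=value, ...), one argument or row to a line, values as JSON. send_rows: Moves the arm, as the interface text tells. Its arguments: {"type":"object","properties":{"targets":{"type":"array"},"squeeze":{"type":"number"}},"required":["targets"]}

```bash
mkdir -p pics; python3 - <<'E'
from cell import telemetry, snapshot, camera_params, manip, models
import cv2,numpy as np
np.set_printoptions(precision=4,suppress=True)
s=telemetry.get_state()
print({k:np.round(v,3) for k,v in s.items()})
for n in("scene","top"):
    cv2.imwrite(f"pics/{n}0.png",snapshot(n)[:,:,::-1])
    p=camera_params(n);print(n,p)
    for t in("pan","basket_grip","basket_strap","jar_a","jar_c","weight"):
        print(t,[(np.round(d["centre"],3),round(d["confidence"],2)) for d in models.recognise(n,t)[:4]])
print(camera_params("wrist"))
E
```

```text
{'clock': np.float64(0.0), 'joint_pos': array([ 1.238,  0.379,  1.735, -0.   ,  1.029, -0.033]), 'joint_velocities': array([-0.001, -0.002,  0.002,  0.   , -0.   ,  0.001]), 'joint_torque': array([  0.   , -76.376, -43.435,   0.065,   0.043,  -0.   ]), 'tool_pos': array([0.207, 0.668, 0.213]), 'tcp_rot': array([-0.   ,  0.149,  0.989, -0.001]), 'wrist_force': array([-0.676,  0.605, -0.779]), 'wrist_torque': array([-0.005,  0.034,  0.023]), 'grasp_force': np.float64(0.0), 'gripper_width': np.float64(0.998)}
scene {'fov_y': 53.15536996541976, 'cx': 312.6217084857726, 'cy': 191.53923995550207, 'extrinsics': array([[ 0.7212, -0.3596,  0.592 ,  1.0596],
       [ 0.6927,  0.3809, -0.6125, -0.4506],
       [-0.0052,  0.8518,  0.5238,  0.579 ],
       [ 0.    ,  0.    ,  0.    ,  1.    ]])}
pan [(array([ 0.632, -0.109,  0.05 ]), 0.89)]
basket_grip [(array([0.431, 0.186, 0.042]), 0.89), (array([0.536, 0.286, 0.034]), 0.88), (array([0.409, 0.387, 0.048]), 0.57), (array([0.299, 0.288, 0.044]), 0.57)]
basket_strap [(array([0.532, 0.287, 0.038]), 0.91), (array([0.41 , 0.391, 0.046]), 0.78), (arra
[... 939 characters left out ...]
19]), 0.78), (array([0.302, 0.301, 0.   ]), 0.69), (array([0.421, 0.212, 0.003]), 0.65)]
jar_a [(array([0.715, 0.03 , 0.122]), 0.95), (array([0.639, 0.356, 0.147]), 0.83), (array([ 0.736, -0.152,  0.122]), 0.8)]
jar_c [(array([0.715, 0.03 , 0.122]), 0.95), (array([0.639, 0.356, 0.147]), 0.83), (array([ 0.736, -0.152,  0.122]), 0.8)]
weight [(array([0.694, 0.239, 0.021]), 0.88), (array([ 0.669, -0.09 ,  0.004]), 0.59)]
{'fov_y': 69.9552423598364, 'cx': 315.7334081458427, 'cy': 201.824633417995, 'tool_from_camera': array([[ 0.0001,  0.9685,  0.2488,  0.0704],
       [ 1.    , -0.0003,  0.0007, -0.001 ],
       [ 0.0008,  0.2488, -0.9685, -0.1701],
       [ 0.    ,  0.    ,  0.    ,  1.    ]])}
```

View pics/scene0.png

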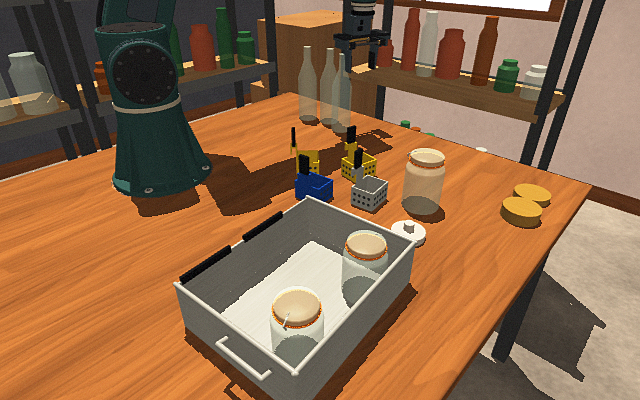

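View pics/top0.png

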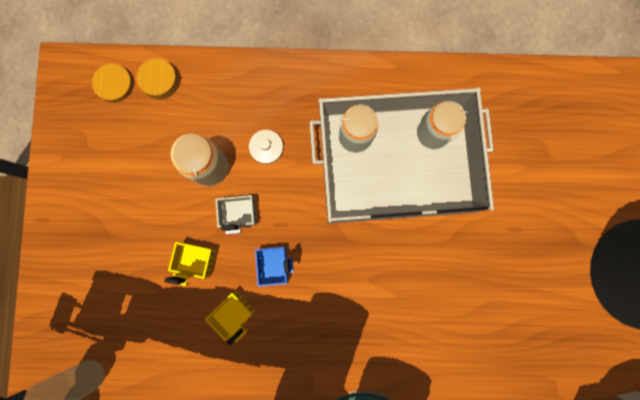

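The grey basket stands at about (237,212) in the top view, with its grip at (232,229). In the scene view the strip's gap is at about (243,243). I'll magnify both areas.

```bash
cat > h.py <<'E'
import numpy as np
from cell import camera_params
def cam(n,s=None):
    p=camera_params(n)
    if n!="wrist": return p,p["extrinsics"]
    from scipy.spatial.transform import Rotation as R
    T=np.eye(4);q=s["tcp_rot"];T[:3,:3]=R.from_quat([q[1],q[2],q[3],q[0]]).as_matrix();T[:3,3]=s["tool_pos"]
    return p,T@p["tool_from_camera"]
def plane(n,uv,z,s=None):
    p,E=cam(n,s);f=200/np.tan(np.radians(p["fov_y"]/2))
    d=E[:3,:3]@np.array([(uv[0]-p["cx"])/f,-(uv[1]-p["cy"])/f,-1]);o=E[:3,3]
    return o+d*(z-o[2])/d[2]
def px(n,P,s=None):
    p,E=cam(n,s);f=200/np.tan(np.radians(p["fov_y"]/2))
    c=np.linalg.inv(E)@np.append(P,1);return np.array([p["cx"]+f*c[0]/-c[2],p["cy"]-f*c[1]/-c[2]])
E
python3 - <<'E'
import cv2,numpy as np
from h import *
im=cv2.imread("pics/top0.png")
a=cv2.resize(im[190:240,205:272],None,fx=6,fy=6,interpolation=cv2.INTER_CUBIC)
b=cv2.resize(im[195:228,315:500],None,fx=4.3,fy=4.3,interpolation=cv2.INTER_CUBIC)
c=np.zeros((a.shape[0]+b.shape[0],800,3),np.uint8);c[:a.shape[0],:a.shape[1]]=a;c[a.shape[0]:,:b.shape[1]]=b[:,:800]
print(a.shape);cv2.imwrite("pics/crop0.png",c)
for uv in[(330,221),(492,209),(480,90),(320,101)]:print(np.round(plane("top",uv,.102),3))
print(plane("top",(232,229),.139))
E
```

```text
(300, 402, 3)
[0.523 0.084 0.102]
[ 0.555 -0.261  0.102]
[ 0.817 -0.241  0.102]
[0.784 0.11  0.102]
[0.50019599 0.2822531  0.139     ]
```

View pics/crop0.png

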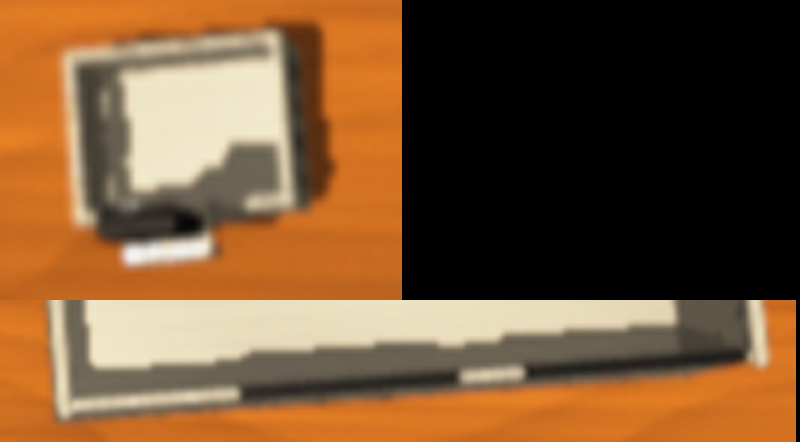

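The gap spans about columns 422–437 at row 212 of the top view. The basket is turned much like the pan. I'll work out the poses and the approach.

```bash
cat >> h.py <<'E'
def rows(s,P,yaw):
    "shift (cm) and turn (10deg) in tool axes to put TCP at P, pointing down, tool y along world yaw"
    from scipy.spatial.transform import Rotation as R
    q=s["tcp_rot"];A=R.from_quat([q[1],q[2],q[3],q[0]])
    y=np.array([np.cos(yaw),np.sin(yaw),0]);z=np.array([0,0,-1.]);B=R.from_matrix(np.c_[np.cross(y,z),y,z])
    return np.round(A.inv().apply(np.array(P)-s["tool_pos"])*100,2),np.round(np.degrees((A.inv()*B).as_rotvec())/10,3)
E
python3 - <<'E'
from h import *
from cell import telemetry
s=telemetry.get_state()
C=np.array([plane("top",(205+u/6,190+v/6),.052) for u,v in[(65,50),(287,32),(300,208),(78,225)]])
print(C); c=C.mean(0); x=(C[0]+C[1]-C[2]-C[3]);by=np.arctan2(x[1],x[0]);y=C[0]-C[1]+C[3]-C[2]
by2=np.arctan2(-y[0],y[1]);print(np.degrees([by,by2]),np.linalg.norm(x)/2,np.linalg.norm(y)/2)
g=c-.04*np.array([np.cos(by2),np.sin(by2),0]);print("grip",g, px("top",[*g[:2],.139]))
for z in(.102,.110):print("gap",plane("top",(315+460/4.3,195+76/4.3),z),plane("top",(315+525/4.3,195+73/4.3),z))
print(rows(s,[g[0],g[1],.25],by2))
E
```

```text
[[0.57199103 0.33869633 0.052     ]
 [0.58039368 0.25639321 0.052     ]
 [0.51471629 0.24926293 0.052     ]
 [0.50688174 0.33100173 0.052     ]]
[6.46696417 5.65283818] 0.06581210441257472 0.08242177572724128
grip [0.5036902  0.28989852 0.052     ] [228.2625371  227.19308364]
gap [ 0.54401898 -0.11108066  0.102     ] [ 0.54612882 -0.14334288  0.102     ]
gap [ 0.54327229 -0.10904221  0.11      ] [ 0.54536287 -0.14100988  0.11      ]
(array([-39.56, -27.43,  -3.61]), array([-0.   ,  0.   ,  6.717]))
```

Request:
send_rows(
  targets=[
    {"fingers": 4,"tx": -5,"ty": -3.5,"tz": -3.6,"wz": 0.9},
    {"fingers": 4,"tx": -10,"ty": -7,"tz": -3.6,"wz": 1.8},
    {"fingers": 4,"tx": -15,"ty": -10.5,"tz": -3.6,"wz": 2.7},
    {"fingers": 4,"tx": -20,"ty": -14,"tz": -3.6,"wz": 3.6},
    {"fingers": 4,"tx": -25,"ty": -17.5,"tz": -3.6,"wz": 4.5},
    {"fingers": 4,"tx": -30,"ty": -21,"tz": -3.6,"wz": 5.3},
    {"fingers": 4,"tx": -35,"ty": -24.3,"tz": -3.6,"wz": 6.1},
    {"fingers": 4,"tx": -39.6,"ty": -27.4,"tz": -3.6,"wz": 6.72},
  ],
)

```text
invalid input
```

Request:
send_rows(
  targets=[
    {"fingers": 4},
    {"fingers": 4},
    {"fingers": 4},
  ],
)

```text
invalid input
```

```bash
python3 - <<'E'
from h import *
from cell import telemetry,snapshot,models
import cv2
s=telemetry.get_state();print(s["tool_pos"],s["tcp_rot"],s["gripper_width"])
cv2.imwrite("pics/w1.png",snapshot("wrist")[:,:,::-1])
print(models.recognise("wrist","basket_grip"))
print([px("wrist",[.5037+dx,.2899+dy,.139],s) for dx,dy in[(-.005,.014),(-.005,-.014),(.005,-.014),(.005,.014)]])
print(rows(s,[.5037,.2899,.25],np.radians(5.65)))
E
```

```text
[0.20674362 0.66876461 0.21392927] [ 4.78851732e-06  1.49329936e-01  9.88787424e-01 -1.68369602e-05] 1.007236292209038
[]
[array([103.12856393, 512.39478823]), array([ 82.733392  , 517.04129838]), array([ 86.66163278, 522.37385431]), array([106.94287502, 517.78987904])]
(array([-39.56, -27.43,  -3.61]), array([-0.   ,  0.   ,  6.717]))
```

View pics/w1.png

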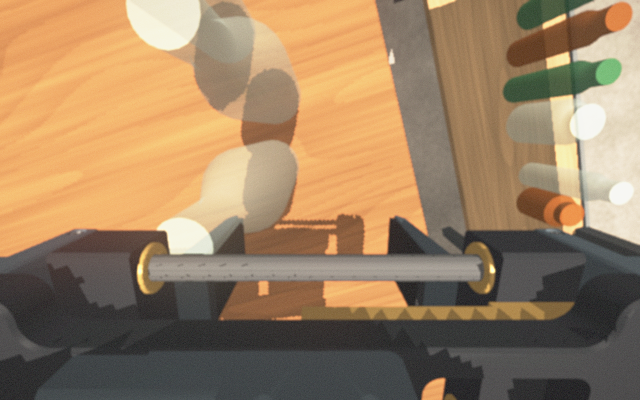

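The calls were refused, so the arm didn't move and this picture shows only bottles and the open fingers. I'll give every key in each row.

Request:
send_rows(
  targets=[
    {"fingers": 4,"tx": -5,"ty": -3.5,"tz": -3.6,"wx": 0,"wy": 0,"wz": 0.9},
    {"fingers": 4,"tx": -10,"ty": -7,"tz": -3.6,"wx": 0,"wy": 0,"wz": 1.8},
    {"fingers": 4,"tx": -15,"ty": -10.5,"tz": -3.6,"wx": 0,"wy": 0,"wz": 2.7},
    {"fingers": 4,"tx": -20,"ty": -14,"tz": -3.6,"wx": 0,"wy": 0,"wz": 3.6},
    {"fingers": 4,"tx": -25,"ty": -17.5,"tz": -3.6,"wx": 0,"wy": 0,"wz": 4.5},
    {"fingers": 4,"tx": -30,"ty": -21,"tz": -3.6,"wx": 0,"wy": 0,"wz": 5.3},
    {"fingers": 4,"tx": -35,"ty": -24.3,"tz": -3.6,"wx": 0,"wy": 0,"wz": 6.1},
    {"fingers": 4,"tx": -39.6,"ty": -27.4,"tz": -3.6,"wx": 0,"wy": 0,"wz": 6.72},
  ],
  squeeze=15,
)

```text
clock: 1.8
tool_pos: [0.5053, 0.2883, 0.2502]
tcp_rot: [0.0, 0.673, 0.739, 0.0]
wrist_force: [0.2, 1.2, -0.5]
gripper_width: 0.439
grasp_force: 0.0
```

```bash
python3 - <<'E'
from h import *
from cell import telemetry,snapshot,models
import cv2
s=telemetry.get_state();print(s["tool_pos"],s["tcp_rot"],s["gripper_width"])
cv2.imwrite("pics/w2.png",snapshot("wrist")[:,:,::-1])
print(models.recognise("wrist","basket_grip")[:2])
print(np.round([px("wrist",[.5037+dx,.2899+dy,.139],s) for dx,dy in[(-.005,.014),(-.005,-.014),(.005,-.014),(.005,.014)]]))
print(rows(s,[.5037,.2899,.25],np.radians(5.65)))
E
```

```text
[0.50530089 0.28831352 0.2502304 ] [1.18994593e-04 6.73169650e-01 7.39488029e-01 2.49522265e-04] 0.43863964269327615
[{'centre': [0.4134, 0.3962, 0.0223], 'confidence': 0.96}, {'centre': [0.2977, 0.2907, 0.0459], 'confidence': 0.81}]
[[311. 183.]
 [309. 210.]
 [319. 211.]
 [321. 184.]]
(array([ 0.17, -0.14,  0.02]), array([ 0.003, -0.001, -0.027]))
```

View pics/w2.png

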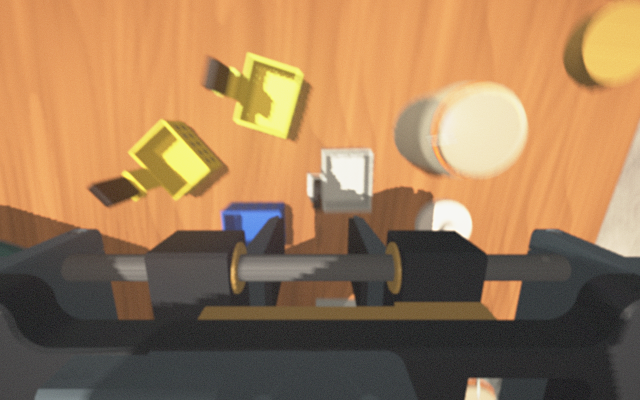

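The grey basket shows at (347,180), with a whitish piece at (314,186) where I expected the black grip. I'll zoom in on that.

```bash
python3 - <<'E'
from h import *
from cell import telemetry
import cv2
s=telemetry.get_state()
a=cv2.imread("pics/w2.png")[135:225,290:390];b=cv2.imread("pics/scene0.png")[120:220,285:395]
f=lambda i:cv2.resize(i,(400,400*i.shape[0]//i.shape[1]),interpolation=cv2.INTER_CUBIC)
a,b=f(a),f(b);c=np.zeros((400,800,3),np.uint8);c[:a.shape[0],:400]=a;c[:b.shape[0],400:]=b
cv2.imwrite("pics/c2.png",c)
print(px("scene",[.5037,.2899,.139]),px("scene",[.5037,.2899,.09]))
E
```

```text
[357.69561483 149.24354349] [356.68038548 166.35152074]
```

View pics/c2.png

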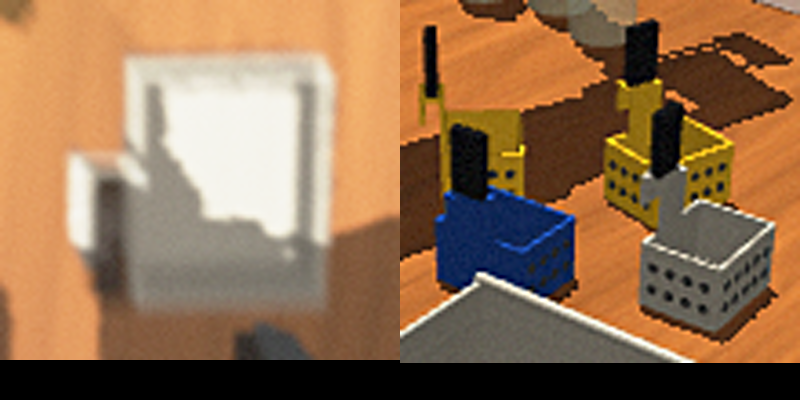

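The grip is the dark block at wrist columns 314–326, just +x of the white strap. The scene view puts it at (358,158) as predicted. So the grip centre is about (0.506, 0.290), and I'll go down and grasp.

Request:
send_rows(
  targets=[
    {"fingers": 4,"tx": 0.2,"ty": 0.1,"tz": 4,"wx": 0,"wy": 0,"wz": 0},
    {"fingers": 4,"tx": 0.2,"ty": 0.1,"tz": 8,"wx": 0,"wy": 0,"wz": 0},
    {"fingers": 4,"tx": 0.2,"ty": 0.1,"tz": 12,"wx": 0,"wy": 0,"wz": 0},
    {"fingers": 4,"tx": 0.2,"ty": 0.1,"tz": 15.2,"wx": 0,"wy": 0,"wz": 0},
    {"fingers": 4,"tx": 0.2,"ty": 0.1,"tz": 15.2,"wx": 0,"wy": 0,"wz": 0},
    {"fingers": 2,"tx": 0.2,"ty": 0.1,"tz": 15.2,"wx": 0,"wy": 0,"wz": 0},
  ],
  squeeze=15,
)

```text
clock: 2.65
tool_pos: [0.5054, 0.2927, 0.0992]
tcp_rot: [0.0, 0.671, 0.741, 0.001]
wrist_force: [-0.4, -0.2, -0.0]
gripper_width: 0.36
grasp_force: 0.0
```

Request:
send_rows(
  targets=[
    {"fingers": 0,"tx": 0,"ty": 0,"tz": 0,"wx": 0,"wy": 0,"wz": 0},
    {"fingers": 0,"tx": 0,"ty": 0,"tz": 0,"wx": 0,"wy": 0,"wz": 0},
    {"fingers": 0,"tx": 0,"ty": 0,"tz": 0,"wx": 0,"wy": 0,"wz": 0},
    {"fingers": 0,"tx": 0,"ty": 0,"tz": 0,"wx": 0,"wy": 0,"wz": 0},
    {"fingers": 0,"tx": 0,"ty": 0,"tz": 0,"wx": 0,"wy": 0,"wz": 0},
    {"fingers": 0,"tx": 0,"ty": 0,"tz": 0,"wx": 0,"wy": 0,"wz": 0},
  ],
  squeeze=25,
)

```text
clock: 3.4
tool_pos: [0.505, 0.2921, 0.0982]
tcp_rot: [-0.0, 0.672, 0.741, -0.0]
wrist_force: [-2.7, -1.5, 6.4]
gripper_width: 0.107
grasp_force: 25.0
```

Grasped: the opening is 9.8 mm, as it should be. Lifting, then carrying along the wall at height.

Request:
send_rows(
  targets=[
    {"fingers": 0,"tx": 0,"ty": 0,"tz": -2,"wx": 0,"wy": 0,"wz": 0},
    {"fingers": 0,"tx": 0,"ty": 0,"tz": -5,"wx": 0,"wy": 0,"wz": 0},
    {"fingers": 0,"tx": 0,"ty": 0,"tz": -9,"wx": 0,"wy": 0,"wz": 0},
    {"fingers": 0,"tx": 0,"ty": 0,"tz": -13,"wx": 0,"wy": 0,"wz": 0},
    {"fingers": 0,"tx": 0,"ty": 0,"tz": -15,"wx": 0,"wy": 0,"wz": 0},
    {"fingers": 0,"tx": 0,"ty": 0,"tz": -15,"wx": 0,"wy": 0,"wz": 0},
  ],
  squeeze=40,
)

```text
clock: 4.15
tool_pos: [0.5054, 0.2924, 0.2492]
tcp_rot: [0.0, 0.672, 0.741, 0.001]
wrist_force: [-0.0, 0.1, -2.7]
gripper_width: 0.104
grasp_force: 40.0
```

Request:
send_rows(
  targets=[
    {"fingers": 0,"tx": -4,"ty": 0,"tz": 0,"wx": 0,"wy": 0,"wz": 0},
    {"fingers": 0,"tx": -9,"ty": 0,"tz": 0,"wx": 0,"wy": 0,"wz": 0},
    {"fingers": 0,"tx": -15,"ty": 0,"tz": 0,"wx": 0,"wy": 0,"wz": 0},
    {"fingers": 0,"tx": -21,"ty": 0,"tz": 0,"wx": 0,"wy": 0,"wz": 0},
    {"fingers": 0,"tx": -27,"ty": 0,"tz": 0,"wx": 0,"wy": 0,"wz": 0},
    {"fingers": 0,"tx": -33,"ty": 0,"tz": 0,"wx": 0,"wy": 0,"wz": 0},
    {"fingers": 0,"tx": -39,"ty": 0,"tz": 0,"wx": 0,"wy": 0,"wz": 0},
    {"fingers": 0,"tx": -44,"ty": 0,"tz": 0,"wx": 0,"wy": 0,"wz": 0},
  ],
)

```text
clock: 5.15
tool_pos: [0.5471, -0.1478, 0.246]
tcp_rot: [-0.001, 0.672, 0.741, -0.001]
wrist_force: [-0.0, 0.4, -2.8]
gripper_width: 0.105
grasp_force: 40.0
```

Request:
send_rows(
  targets=[
    {"fingers": 0,"tx": -3,"ty": 0,"tz": 0,"wx": 0,"wy": 0,"wz": 0},
    {"fingers": 0,"tx": -4.4,"ty": 0,"tz": 0,"wx": 0,"wy": 0,"wz": 0},
    {"fingers": 0,"tx": -4.4,"ty": 0,"tz": 0,"wx": 0,"wy": 0,"wz": 0},
    {"fingers": 0,"tx": -4.4,"ty": 0,"tz": 0,"wx": 0,"wy": 0,"wz": 0},
  ],
)

```text
clock: 5.65
tool_pos: [0.5521, -0.1884, 0.2474]
tcp_rot: [-0.0, 0.671, 0.741, -0.0]
wrist_force: [-0.6, 0.9, -1.9]
gripper_width: 0.109
grasp_force: 40.0
```

```bash
python3 - <<'E'
from h import *
from cell import telemetry,snapshot
import cv2
s=telemetry.get_state();print(s["tool_pos"],s["tcp_rot"],s["gripper_width"],s["wrist_force"])
im=snapshot("wrist")[:,:,::-1];cv2.imwrite("pics/w3.png",im)
for y in(-.109,-.126,-.143):print(px("wrist",[.5443-(y+.126)*.094,y,.106],s))
cv2.imwrite("pics/w3c.png",cv2.resize(im[0:250,180:460],None,fx=2.4,fy=2.4,interpolation=cv2.INTER_CUBIC))
cv2.imwrite("pics/top3.png",snapshot("top")[:,:,::-1])
E
```

```text
[ 0.55210839 -0.18842493  0.24742391] [-4.56152853e-04  6.71296530e-01  7.41188742e-01 -9.51567563e-05] 0.10869067831147441 [-0.59039338  0.89623074 -1.90918546]
[315.28160885 117.5250867 ]
[315.20253105 134.2946078 ]
[315.12564117 150.60014865]
```

View pics/w3c.png

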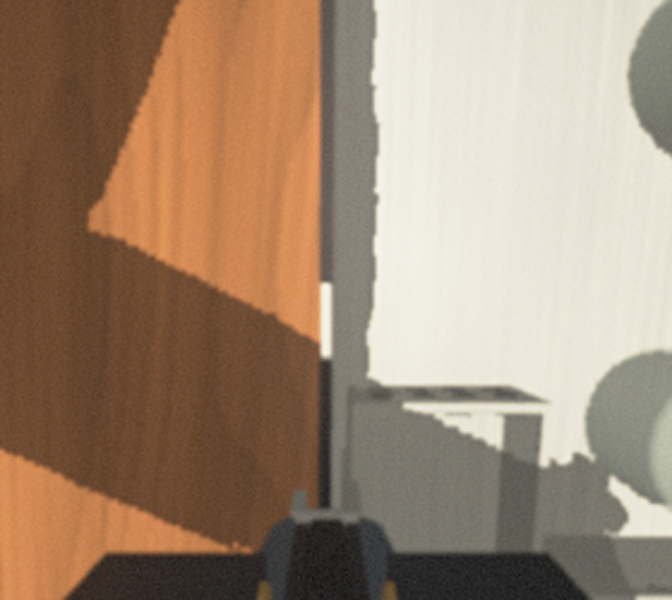

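The gap's bare rim shows at crop rows 282–358, which is picture rows 117.5–149 at column 315.8, and matches the prediction. The wall runs straight up the picture, so the yaw is right. Next I'll check where the basket sits along y in the fingers, using the bowl's +y wall (rim at row ~169, bottom at ~161).

```bash
python3 - <<'E'
from h import *
from cell import camera_params
import cv2
p=camera_params("wrist");Ti=np.linalg.inv(p["tool_from_camera"]);f=200/np.tan(np.radians(p["fov_y"]/2))
def q(P):
    c=Ti@np.append(P,1);return np.array([p["cx"]+f*c[0]/-c[2],p["cy"]-f*c[1]/-c[2]])
for o in(-.003,0,.003):
  print(o,"straptop",q([.015+o,0,.0092]),"bot",q([.015+o,0,.0132]),"bowlrim out/in",q([.04+o,.04,.0462]),q([.038+o,.04,.0462]),"bowlbot",q([.04+o,.04,.0982]),"x",q([.04+o,.008,.0462])[0],q([.04+o,.072,.0462])[0],"strapx",q([.015+o,-.01,.0092])[0],q([.015+o,.01,.0092])[0])
im=cv2.imread("pics/w3.png")
print(im[155:178,370].mean(1).round(),im[155:178,350:400].mean((1,2)).round());print("rows202+",im[202:226,312:320].mean((1,2)).round())
print("row167",im[170,318:345].mean(1).round(),im[169,395:415].mean(1).round());print("row214",im[214,295:340].mean(1).round())
E
```

```text
-0.003 straptop [317.03551365 217.9298054 ] bot [317.01257819 216.11566532] bowlrim out/in [369.47419907 171.78672558] [369.3506806  174.39560889] bowlbot [359.40135057 163.57522052] x 327.40661141814866 411.54809266426696 strapx 301.82150152783186 332.25035055421864
0 straptop [317.04140631 213.55682847] bot [317.01826142 211.82424648] bowlrim out/in [369.66054414 167.85085635] [369.53617129 170.47778544] bowlbot [359.52430877 160.35840432] x 327.44754517017486 411.87989273205665 strapx 301.7664998819419 332.31714414146876
0.003 straptop [317.04734633 209.14870419] bot [317.02398941 207.49903795] bowlrim out/in [369.8481819  163.88768378] [369.72294577 166.53284653] bowlbot [359.64795866 157.12349213] x 327.48876286048625 412.2139946890651 strapx 301.7110561780692 332.3844745899625
[229. 228. 229. 230. 224. 190. 126.  97.  93.  96. 107. 118. 153. 204.
 227. 227. 207. 187. 204. 223. 230. 222. 193.] [230. 229. 230. 231. 226. 196. 146. 116. 108. 104. 109. 121. 158. 207.
 225. 223. 206. 181. 174. 175. 174. 172. 166.]
rows202+ [ 65.  64.  66.  64.  65.  66.  66.  64.  66.  74.  92. 103. 109.  98.
  74.  46.  35.  38.  34.  35.  35.  36.  35.  36.]
row167 [ 95. 115. 124. 126. 124. 117. 111. 105. 104. 115. 122. 120. 118. 121.
 122. 120. 120. 122. 121. 118. 124. 121. 124. 122. 123. 122. 119.] [224. 225. 223. 224. 224. 223. 225. 224. 225. 223. 223. 221. 226. 222.
 224. 227. 227. 227. 224. 224.]
row214 [ 76.  75.  68.  73.  77.  81.  94. 107. 112. 109. 108. 110. 112. 110.
 107. 110. 111. 111. 105. 108. 110. 114. 112. 107. 107. 104. 108. 111.
 112. 115. 111. 112. 113. 111. 107. 105. 110. 110. 117. 116. 117. 119.
 118. 117. 116.]
```

```bash
python3 - <<'E'
from h import *
from cell import telemetry
import cv2
s=telemetry.get_state()
im=cv2.imread("pics/w3.png").mean(2)
print(im[110:158,314:317].mean(1).round());print(im[133,305:330].round());print([(r,im[r,308:324].round().tolist()) for r in(100,170)])
A=plane("wrist",(315.8,117.5),.110,s);B=plane("wrist",(315.8,149),.102,s);g=(A+B)/2
print(A,B,np.linalg.norm(A-B),g,rows(s,[*g[:2],s["tool_pos"][2]],np.radians(5.65)))
E
```

```text
[ 95.  97.  94.  95.  95.  94.  95. 143. 212. 236. 238. 236. 235. 236.
 236. 235. 235. 235. 235. 235. 235. 235. 235. 234. 235. 234. 234. 234.
 233. 234. 234. 233. 233. 231. 234. 231. 232. 224. 185. 130.  82.  58.
  55.  56.  57.  53.  54.  53.]
[153. 152. 152. 145. 150. 148. 153. 165. 194. 229. 238. 236. 213. 165.
 130. 125. 124. 127. 125. 129. 125. 127. 129. 131. 132.]
[(100, [152.0, 154.0, 152.0, 143.0, 134.0, 113.0, 101.0, 96.0, 96.0, 98.0, 106.0, 121.0, 126.0, 127.0, 131.0, 131.0]), (170, [87.0, 93.0, 86.0, 88.0, 80.0, 61.0, 55.0, 44.0, 53.0, 66.0, 95.0, 115.0, 124.0, 126.0, 124.0, 117.0])]
[ 0.54347926 -0.10914558  0.11      ] [ 0.54671769 -0.14163727  0.102     ] 0.033618410481169654 [ 0.54509848 -0.12539142  0.106     ] (array([ 6.35, -0.09,  0.  ]), array([-0.001, -0.001,  0.004]))
```

The gap's middle is tx +6.3, ty −0.1 cm from here, and its measured length of 33.6 mm agrees with 34. I'll move over it, then lower with the strap stopping just above the strip.

Request:
send_rows(
  targets=[
    {"fingers": 0,"tx": 2,"ty": 0,"tz": 0,"wx": 0,"wy": 0,"wz": 0},
    {"fingers": 0,"tx": 5,"ty": -0.1,"tz": 0,"wx": 0,"wy": 0,"wz": 0},
    {"fingers": 0,"tx": 6.3,"ty": -0.1,"tz": 0,"wx": 0,"wy": 0,"wz": 0},
    {"fingers": 0,"tx": 6.3,"ty": -0.1,"tz": 0,"wx": 0,"wy": 0,"wz": 0},
    {"fingers": 0,"tx": 6.3,"ty": -0.1,"tz": 2,"wx": 0,"wy": 0,"wz": 0},
    {"fingers": 0,"tx": 6.3,"ty": -0.1,"tz": 5,"wx": 0,"wy": 0,"wz": 0},
    {"fingers": 0,"tx": 6.3,"ty": -0.1,"tz": 7,"wx": 0,"wy": 0,"wz": 0},
    {"fingers": 0,"tx": 6.3,"ty": -0.1,"tz": 8,"wx": 0,"wy": 0,"wz": 0},
  ],
)

```text
clock: 6.75
tool_pos: [0.5443, -0.1273, 0.1657]
tcp_rot: [-0.001, 0.672, 0.741, -0.001]
wrist_force: [0.3, 0.3, -2.8]
gripper_width: 0.109
grasp_force: 40.0
```

Request:
send_rows(
  targets=[
    {"fingers": 0,"tx": 0,"ty": 0,"tz": 0.8,"wx": 0,"wy": 0,"wz": 0},
    {"fingers": 0,"tx": 0,"ty": 0,"tz": 1.6,"wx": 0,"wy": 0,"wz": 0},
    {"fingers": 0,"tx": 0,"ty": 0,"tz": 2.4,"wx": 0,"wy": 0,"wz": 0},
    {"fingers": 0,"tx": 0,"ty": 0,"tz": 3.2,"wx": 0,"wy": 0,"wz": 0},
    {"fingers": 0,"tx": 0,"ty": 0,"tz": 3.7,"wx": 0,"wy": 0,"wz": 0},
    {"fingers": 0,"tx": 0,"ty": 0,"tz": 3.7,"wx": 0,"wy": 0,"wz": 0},
    {"fingers": 0,"tx": 0,"ty": 0,"tz": 3.7,"wx": 0,"wy": 0,"wz": 0},
  ],
)

```text
clock: 7.62
tool_pos: [0.5454, -0.127, 0.1312]
tcp_rot: [0.0, 0.672, 0.741, 0.0]
wrist_force: [0.4, -0.2, -2.9]
gripper_width: 0.102
grasp_force: 40.0
```

```bash
python3 - <<'E'
from h import *
from cell import telemetry,snapshot
import cv2
s=telemetry.get_state();print(s["clock"],s["tool_pos"],s["tcp_rot"],s["gripper_width"],s["wrist_force"])
print(rows(s,[.5451,-.1254,.13],np.radians(5.65)))
im=snapshot("wrist")[:,:,::-1];t=snapshot("top")[:,:,::-1]
a=cv2.resize(im[120:250,240:400],None,fx=2.5,fy=2.5);b=cv2.resize(t[160:240,390:470],None,fx=4.9,fy=4.9,interpolation=cv2.INTER_CUBIC)
c=np.zeros((400,800,3),np.uint8);c[:a.shape[0],:400]=a;c[:392,400:792]=b;cv2.imwrite("pics/c4.png",c)
E
```

```text
7.625 [ 0.54537572 -0.12695183  0.13115898] [1.49660811e-04 6.71553657e-01 7.40955909e-01 6.85069978e-05] 0.10161078444749926 [ 0.35504019 -0.17580613 -2.87373031]
(array([ 0.16, -0.01,  0.12]), array([ 0.002,  0.001, -0.002]))
```

View pics/c4.png

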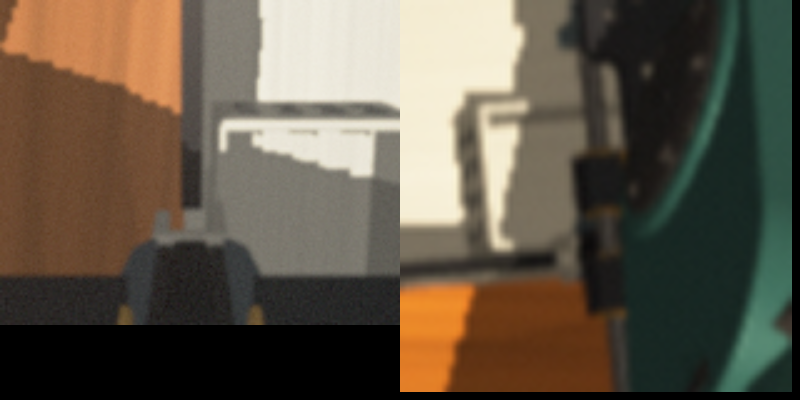

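The wall lies between the lip (crop column 163) and the neck (212). The bare rim shows about 5 mm beyond the strap's +y edge, where it should be about 2, so I'll shift +2 mm along y and +1 mm in x and lower slowly.

Request:
send_rows(
  targets=[
    {"fingers": 0,"tx": 0.2,"ty": 0.1,"tz": 0,"wx": 0,"wy": 0,"wz": 0},
    {"fingers": 0,"tx": 0.2,"ty": 0.1,"tz": 0.3,"wx": 0,"wy": 0,"wz": 0},
    {"fingers": 0,"tx": 0.2,"ty": 0.1,"tz": 0.6,"wx": 0,"wy": 0,"wz": 0},
    {"fingers": 0,"tx": 0.2,"ty": 0.1,"tz": 0.8,"wx": 0,"wy": 0,"wz": 0},
    {"fingers": 0,"tx": 0.2,"ty": 0.1,"tz": 0.9,"wx": 0,"wy": 0,"wz": 0},
    {"fingers": 0,"tx": 0.2,"ty": 0.1,"tz": 1.0,"wx": 0,"wy": 0,"wz": 0},
    {"fingers": 0,"tx": 0.2,"ty": 0.1,"tz": 1.0,"wx": 0,"wy": 0,"wz": 0},
  ],
)

```text
clock: 8.6
tool_pos: [0.546, -0.1248, 0.1209]
tcp_rot: [-0.0, 0.672, 0.741, -0.0]
wrist_force: [0.4, -0.0, -1.8]
gripper_width: 0.106
grasp_force: 40.0
```

Request:
send_rows(
  targets=[
    {"fingers": 0,"tx": 0,"ty": 0,"tz": 0.1,"wx": 0,"wy": 0,"wz": 0},
    {"fingers": 0,"tx": 0,"ty": 0,"tz": 0.2,"wx": 0,"wy": 0,"wz": 0},
    {"fingers": 0,"tx": 0,"ty": 0,"tz": 0.3,"wx": 0,"wy": 0,"wz": 0},
    {"fingers": 0,"tx": 0,"ty": 0,"tz": 0.3,"wx": 0,"wy": 0,"wz": 0},
  ],
)

```text
clock: 9.1
tool_pos: [0.546, -0.1248, 0.1178]
tcp_rot: [-0.0, 0.672, 0.741, -0.0]
wrist_force: [-0.3, 0.5, -2.5]
gripper_width: 0.106
grasp_force: 40.0
```

Strap is about 5 mm below the strip's top with no contact force, so it is in the gap. Continuing to the rim.

Request:
send_rows(
  targets=[
    {"fingers": 0,"tx": 0,"ty": 0,"tz": 0.1,"wx": 0,"wy": 0,"wz": 0},
    {"fingers": 0,"tx": 0,"ty": 0,"tz": 0.2,"wx": 0,"wy": 0,"wz": 0},
    {"fingers": 0,"tx": 0,"ty": 0,"tz": 0.25,"wx": 0,"wy": 0,"wz": 0},
    {"fingers": 0,"tx": 0,"ty": 0,"tz": 0.25,"wx": 0,"wy": 0,"wz": 0},
  ],
)

```text
clock: 9.6
tool_pos: [0.546, -0.1248, 0.1154]
tcp_rot: [-0.0, 0.672, 0.741, -0.0]
wrist_force: [0.1, -0.3, -2.4]
gripper_width: 0.107
grasp_force: 40.0
```

Request:
send_rows(
  targets=[
    {"fingers": 0,"tx": 0,"ty": 0,"tz": 0.04,"wx": 0,"wy": 0,"wz": 0},
    {"fingers": 0,"tx": 0,"ty": 0,"tz": 0.08,"wx": 0,"wy": 0,"wz": 0},
    {"fingers": 0,"tx": 0,"ty": 0,"tz": 0.08,"wx": 0,"wy": 0,"wz": 0},
  ],
)

```text
clock: 9.98
tool_pos: [0.5461, -0.1248, 0.1152]
tcp_rot: [-0.0, 0.672, 0.741, -0.0]
wrist_force: [-3.6, 0.7, 7.6]
gripper_width: 0.105
grasp_force: 40.0
```

The strap touches the rim (about 10 N). I'll ease off half a millimetre and open gently.

Request:
send_rows(
  targets=[
    {"fingers": 0,"tx": 0,"ty": 0,"tz": -0.05,"wx": 0,"wy": 0,"wz": 0},
    {"fingers": 0,"tx": 0,"ty": 0,"tz": -0.05,"wx": 0,"wy": 0,"wz": 0},
    {"fingers": 1.3,"tx": 0,"ty": 0,"tz": -0.05,"wx": 0,"wy": 0,"wz": 0},
    {"fingers": 1.6,"tx": 0,"ty": 0,"tz": -0.05,"wx": 0,"wy": 0,"wz": 0},
    {"fingers": 2.2,"tx": 0,"ty": 0,"tz": -0.05,"wx": 0,"wy": 0,"wz": 0},
    {"fingers": 3.4,"tx": 0,"ty": 0,"tz": -0.05,"wx": 0,"wy": 0,"wz": 0},
    {"fingers": 4.2,"tx": 0,"ty": 0,"tz": -0.05,"wx": 0,"wy": 0,"wz": 0},
    {"fingers": 4.2,"tx": 0,"ty": 0,"tz": -0.05,"wx": 0,"wy": 0,"wz": 0},
  ],
  squeeze=5,
)

```text
clock: 10.98
tool_pos: [0.546, -0.1248, 0.1151]
tcp_rot: [0.0, 0.672, 0.741, 0.0]
wrist_force: [-0.2, 0.2, -0.7]
gripper_width: 0.461
grasp_force: 0.0
```

```bash
python3 - <<'E'
from h import *
from cell import telemetry,snapshot
import cv2
s=telemetry.get_state();print(s["clock"],s["tool_pos"],s["gripper_width"],s["grasp_force"],s["wrist_force"])
im=snapshot("wrist")[:,:,::-1];t=snapshot("scene")[:,:,::-1]
a=cv2.resize(im[120:280,220:420],None,fx=2,fy=2);b=cv2.resize(t[160:320,150:310],None,fx=2.45,fy=2.45,interpolation=cv2.INTER_CUBIC)
c=np.zeros((400,800,3),np.uint8);c[:a.shape[0],:400]=a;c[:b.shape[0],400:400+b.shape[1]]=b;cv2.imwrite("pics/c5.png",c)
E
```

```text
10.975 [ 0.54602188 -0.12483469  0.11514056] 0.46066445906428727 0.0 [-0.21835745  0.2440626  -0.65828999]
```

View pics/c5.png

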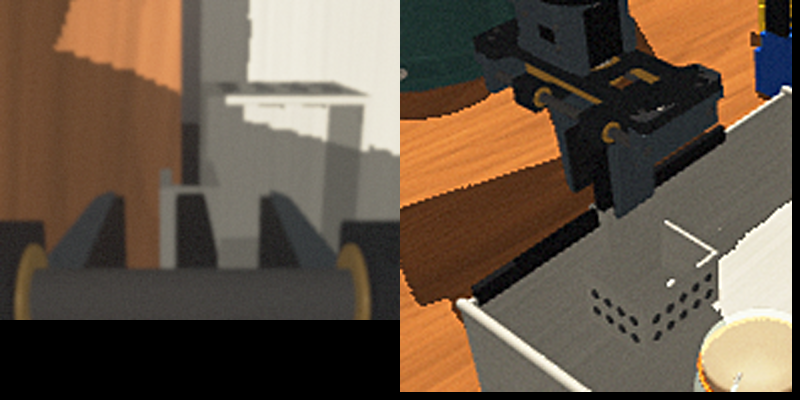

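Released: the bowl hangs inside the pan and the grip (crop columns 173–215) stands clear of both fingers. Retreating straight up.

Request:
send_rows(
  targets=[
    {"fingers": 4.4,"tx": 0,"ty": 0,"tz": -2,"wx": 0,"wy": 0,"wz": 0},
    {"fingers": 4.4,"tx": 0,"ty": 0,"tz": -5,"wx": 0,"wy": 0,"wz": 0},
    {"fingers": 4.4,"tx": 0,"ty": 0,"tz": -9,"wx": 0,"wy": 0,"wz": 0},
    {"fingers": 4.4,"tx": -4,"ty": 0,"tz": -13,"wx": 0,"wy": 0,"wz": 0},
    {"fingers": 4.4,"tx": -8,"ty": 0,"tz": -15,"wx": 0,"wy": 0,"wz": 0},
    {"fingers": 4.4,"tx": -8,"ty": 0,"tz": -15,"wx": 0,"wy": 0,"wz": 0},
    {"fingers": 4.4,"tx": -8,"ty": 0,"tz": -15,"wx": 0,"wy": 0,"wz": 0},
  ],
)

```text
clock: 11.95
tool_pos: [0.5535, -0.2041, 0.2655]
tcp_rot: [-0.0, 0.672, 0.741, 0.0]
wrist_force: [0.4, 0.3, -0.5]
gripper_width: 0.481
grasp_force: 0.0
```

```bash
python3 - <<'E'
from h import *
from cell import snapshot,telemetry
import cv2
s=telemetry.get_state();print(s["tool_pos"],s["wrist_force"])
im=snapshot("wrist")[:,:,::-1];t=snapshot("scene")[:,:,::-1]
a=cv2.resize(im[50:210,240:400],None,fx=2.5,fy=2.5,interpolation=cv2.INTER_CUBIC);b=cv2.resize(t[160:320,150:310],None,fx=2.5,fy=2.5,interpolation=cv2.INTER_CUBIC)
cv2.imwrite("pics/c6.png",np.hstack([a,b]))
E
```

```text
[ 0.55349143 -0.20412968  0.26551304] [ 0.41522369  0.2715946  -0.48167038]
```

View pics/c6.png

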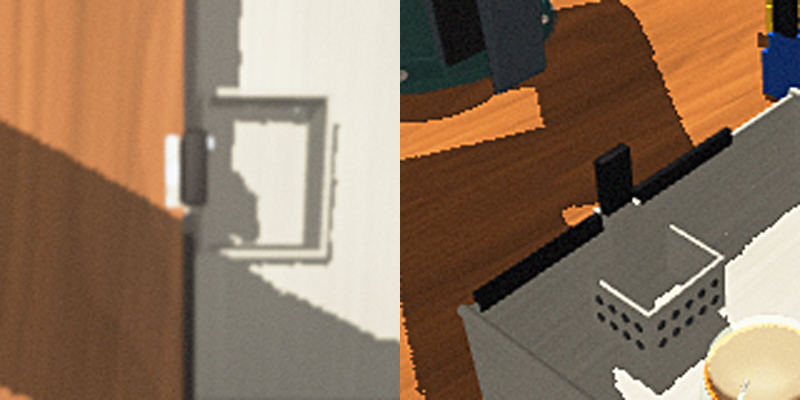

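The basket hangs in the gap with its lip outside the wall, its bowl inside and its grip upright. The arm is well clear.

```bash
python3 -c "
from cell import manip
print(manip.finish_job())"
```

```text
the job is handed in; nothing more can be done
None
```

The basket hangs released on the bare rim in the strip's gap with its lip over the near wall, and the job is handed in at about 12 s; no verdict was returned.

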